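# Gauge the press gap with a taper feeler

## Robot

A 6-joint arm with a two-finger parallel gripper is mounted at the origin on a cart in front of the work surface, level with it; the furniture and walls round the work are solid. World frame = base frame: x ahead of the robot, y to its left, z up, the work surface at z = 0. Lengths are in mm, angles in rad, forces in N, time in s.
With the tool pointing down it reaches from about 325 to 750 mm from the base axis. Payload 7.6 kg.
Tool frame: the origin (TCP) lies on the centre line of the jaws, within the pads' length; the fingertips stand 14 mm ahead of it and the grasp point (between the pads) lies 5 mm behind it; z points along the fingers, y is the line along which they close (so a half turn about z gives the same grasp; the last joint's range is limited). The gripper opens to 85 mm and grips with 20 to 120 N. Pads are 22 mm wide; open, the fingers measure 114 mm over their backs; the gripper's body (76 mm by 85 mm) begins 54 mm behind the grasp point. The pads swing forward as they close: fully open they stand 13 mm farther back than shut.
Start: joints at [1.202, 0.052, 1.401, -0, 1.689, -0.07], TCP at [154.529, 501.762, 245.323] pointing down, gripper open.
Joint ranges: [-2.9, 2.9], [-0.91, 2.17], [0.12, 2.37], [-1.06, 4.2], [0.26, 2.73], [-2.93, 2.93]. Speed limits (rad/s): [2.57, 2.57, 3.01, 3.14, 3.14, 3.14].

## Interface

Orientations are given as a unit quaternion [w, x, y, z].
In Python, from workcell import telemetry, vision, job_done gives the robot as it stands.
- The arm moves only by the tool step_arm, never from a script. Its argument "moves" is a list of rows, each a list of 3 entries, a list of its own where there are three numbers: the shift along the tool's x, y, z in m, then the turn, a rotation vector about the tool's x, y, z in degrees, then the finger opening in m, from 0 to 0.0854. In form: [[[dx, dy, dz], [wx, wy, wz], gripper], ...]. A call has 1 to 10 rows; each row is the pose to reach, as a shift and turn from the pose commanded when the call began, along the tool's axes at that moment; what a row does not reach only later rows make up. A row lasts 1/8 s, in which the tool goes at most 62.5 mm and 10.7 degrees, less where a joint would pass 70% of its speed; a pose out of reach is approached as far as the arm can. A call with a gripper value outside its range is refused whole. The fingers move at their own pace and stop on an object; "newtons" is the grip in N (left out, the last holds). Time passes only in rows, so rows that repeat a pose let the fingers close. It gives the time, the measured TCP pose, the force, the opening and the grip force at its end, in the units of the state.
- telemetry.get_state(): the state, without advancing time (a new reading comes with each control period).
- vision.read_camera(name): name is "side" or "top" or "wrist"; returns a dict with "frame" (420x560x3 uint8, blue, green, red), "z_map" (420x560 float32, mm along the optical axis (not along the pixel's ray), 0 where there is no reading), "K" (3x3 intrinsics, pixels), "rvec" (rotation vector, rad) and "tvec" (3), from world to camera coordinates, as OpenCV has them. Camera axes: x right, y down, z forward; pixel columns grow to the right and rows downward; lengths in mm; the calibration is good to about 2 mm. A picture is of the moment at which its call begins.
- job_done(): hands the job in; it is judged then, once.
The state is a dict: "time_s": time; "joint_positions": joint angles; "joint_vel": joint speeds; "effort": joint torques, N m; "tool_pos": TCP position; "eef_rot": TCP orientation; "ft_force": force on the tool from outside, world axes, zero at the start; "torque": the same for the moment, N m; "width": finger opening in mm; "grip_force": force on a finger pad.
Only numpy, scipy, OpenCV 4.12 (cv2) and the standard library are available. Lean on these libraries where they do the work, as an engineer would, in place of code of your own. Each camera call takes 0.05 s, during which the arm holds its last target. There are 200 camera calls.

## Task

Pick up the orange-handled taper gauge, lay it flat on the bed of the little blue-bridged press and slide it, thin end first and square to the foot, into the gap under the middle of the foot until it drags at about 8 newtons. Go gently and never ram or force it; then let go and leave it lying flat, nipped in the gap at that fit so that the reading can be taken. Leave the bottle, filter cassette and stopwatch alone.

Things in the scene. Friction and masses are not known exactly. Their poses are not given: they have to be found in the camera images.
- gauge: Loose steel taper gauge, about 0.12 kg, 160 x 16 mm, underside flat. Orange handle block 50 x 16 x 30 mm (x, y, z); origin at the centre of the handle's underside, +x along the blade to its thin end, z up. It starts lying on the worktop, underside down. Grip the handle across its 16 mm width, from above.
- gauge_tip (a point): The blade's thin end, middle of its lower edge: 135 mm ahead of the gauge's origin along its +x. The blade runs from 25 to 135 mm ahead of the origin; its top slopes evenly from 14 mm high at the handle to 3 mm at the tip (1 mm per 10 mm, marked every 10 mm); its underside is level with the handle's.
- press: Fixed bench press. Origin on the worktop right below the foot, z up; +x is the way the gauge is slid in (away from the robot, give or take the yaw). Flat steel bed 56 mm wide, top 20 mm above the worktop, from x = -157 to +42 mm, on a grey base 86 mm wide and 205 mm long.
- press_gap (a point): Point on the bed's top right below the middle of the foot, a level round steel bar 12 mm thick, 40 mm long across the way in. The gap from bed to foot is 4.5 to 8.5 mm, new each time, not measured. The foot is sprung, yielding up at 18 N/mm: past first touch each mm of travel adds about 1.4 N of drag, the push along the press's +x that keeps the gauge sliding in. Nipped and let go, it stays put.
- press_bridge (a point): Middle of the top of the blue bridge (30 x 86 mm, 14 mm thick) that carries the foot, 74 mm above the worktop, right above press_gap. Its two 14 mm posts stand 34 mm left and right of the foot's middle; a dark screw knob on it reaches 95 mm above the worktop.
- bottle: Brown bottle with a dark cap, 52 mm wide, 106 mm high, standing; origin under its centre. Leave alone.
- cassette: Clear round filter cassette with a blue band and a red plug, 40 mm wide, 38 mm high; origin under its centre. Leave alone.
- stopwatch: Black stopwatch lying flat, 61 x 54 x 16 mm; origin under its centre. Leave alone.
There are look-alikes about, which are no part of the job. Leave any purple look-alike of the gauge alone.

How it is judged:
By the outcome, as a careful person would: the job done as asked, in the order asked, and still so for the second after the job is handed in, with the robot touching nothing.
It also fails if it takes over 64 s, if anything falls off the work surface, if the arm or the gripper's body presses on something with over 40 N, if the wrist force passes 120 N, or if a joint passes its speed limit or range.

## Working session

There is one attempt and no reset: what is moved stays moved. The work goes in short steps, Python scripts to look and compute and a tool call to move; the robot and the scene stay as the last step left them, time stands still between calls to the robot, and variables do not carry over. Pictures are saved under pics/ and viewed, at most 10 in all, crops included, and the job is handed in when it is done.

Besides the shell and the picture viewer there is one more tool, called after "Request:" by a JSON object that holds its "fn" and its "kwargs", one argument or row to a line. step_arm: Moves the arm, as the interface text tells. Its arguments: {"type":"object","properties":{"moves":{"type":"array"},"newtons":{"type":"number"}},"required":["moves"]}

```bash
mkdir -p pics
cat > h.py <<'E'
import numpy as np, cv2
from workcell import telemetry, vision
def cam(n):
    d=vision.read_camera(n); d['R']=cv2.Rodrigues(np.array(d['rvec'],float))[0]; d['t']=np.array(d['tvec'],float).ravel(); return d
def px2w(d,u,v,z=None):
    "z: world height plane; None: use depth"
    r=np.linalg.inv(d['K'])@np.array([u,v,1.])
    if z is None: s=d['z_map'][int(round(v)),int(round(u))]
    else:
        o=-d['R'].T@d['t']; w=d['R'].T@r; s=(z-o[2])/w[2]
    return d['R'].T@(r*s-d['t'])
def w2px(d,p):
    c=d['R']@np.array(p,float)+d['t']; q=d['K']@c; return q[:2]/q[2]
def cloud(d):
    H,W=d['z_map'].shape; u,v=np.meshgrid(np.arange(W),np.arange(H)); z=d['z_map']
    P=np.stack([u,v,np.ones_like(u)],-1)@np.linalg.inv(d['K']).T*z[...,None]
    return (P-d['t'])@d['R']
E
python3 - <<'E'
from h import *
import pickle
D={n:cam(n) for n in('top','side')}
pickle.dump(D,open('d0.pkl','wb'))
for n in D: cv2.imwrite(f'pics/{n}0.png',D[n]['frame']); print(n,-D[n]['R'].T@D[n]['t'],D[n]['K'][0,0])
print(telemetry.get_state())
E
```

```text
top [ 464.50795296   -1.20390092 1124.16197686] 380.27016373424607
side [  58.40772574 -810.69133594  661.51441275] 520.3004055621404
{'time_s': 0.1, 'joint_positions': array([ 1.20168967e+00,  5.27863342e-02,  1.40160505e+00, -1.47765946e-05,
        1.68857829e+00, -7.03049709e-02]), 'joint_vel': array([ 0.00053925, -0.00132328, -0.00363765, -0.00148614,  0.00097165,
       -0.00146167]), 'effort': array([ 1.19003260e-03, -3.82581103e+01, -3.60986102e+01, -8.18723606e-05,
        4.80297371e-03,  2.51886081e-05]), 'tool_pos': array([154.44549445, 501.52027035, 244.55921451]), 'eef_rot': array([-1.42894694e-04,  1.48846494e-01,  9.88860075e-01, -6.73560357e-04]), 'ft_force': array([-0.02575637,  0.29958456,  0.53485319]), 'torque': array([-0.00157213, -0.02458083,  0.03036227]), 'grip_force': 0.0, 'width': 84.96722262412324}
```

View pics/top0.png

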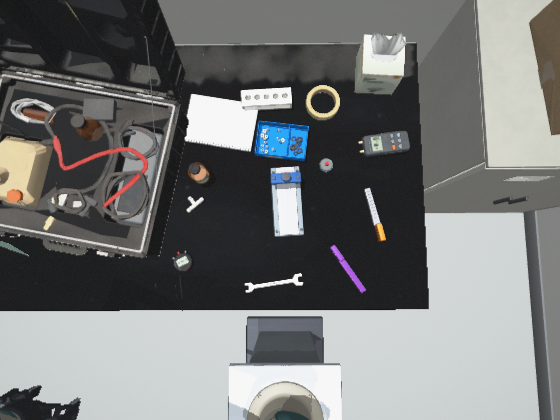

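View pics/side0.png

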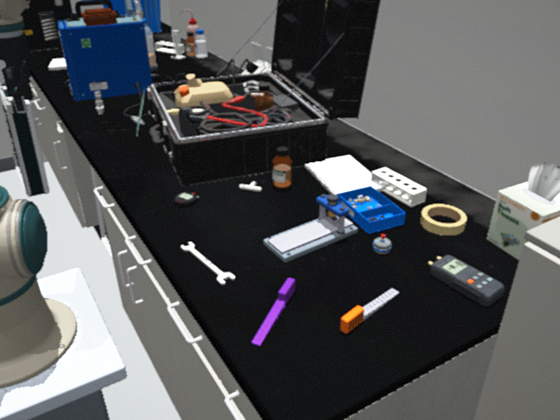

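Top view: the orange gauge has its handle at (380,232) and tip at (368,189). The purple look-alike is at (347,268), and the multimeter at (386,143) is also long with orange buttons. The press has its bridge at (287,178) and bed down to (287,235). I choose the orange-handled gauge and will check it in a close crop.

Run:
```python
from h import *
import pickle
D=pickle.load(open('d0.pkl','rb')); d=D['top']
f=d['frame']; a=cv2.resize(f[150:250,350:400],None,fx=6,fy=6,interpolation=2); b=cv2.resize(f[150:250,255:330],None,fx=6,fy=6,interpolation=2)
cv2.imwrite('pics/crop0.png',np.hstack([b,a]))
for n in D:
    d=D[n];P=cloud(d);hsv=cv2.cvtColor(d['frame'],cv2.COLOR_BGR2HSV)
    onT=(P[...,0]>330)&(P[...,0]<760)&(P[...,2]>-10)&(P[...,2]<120)&(d['z_map']>0)
    org=(cv2.inRange(hsv,(5,150,90),(20,255,255))>0)&onT&(P[...,1]<-100)&(P[...,0]<600)
    print(n,'orange',org.sum(),P[org].min(0),P[org].max(0),np.median(P[org],0))
    for lo,hi,nm in((24,36,'handletop'),):
        m=org&(P[...,2]>lo)&(P[...,2]<hi); print(nm,m.sum(),P[m].mean(0),cv2.minAreaRect(P[m][:,:2].astype(np.float32)))
    blade=onT&(P[...,1]<-130)&(P[...,1]>-320)&(P[...,0]>440)&(P[...,0]<640)&(P[...,2]>1)&(d['frame'].min(2)>90)
    print('blade',blade.sum(),P[blade].mean(0),cv2.minAreaRect(P[blade][:,:2].astype(np.float32)))
    pr=onT&(abs(P[...,1])<60)&(P[...,0]>400)&(P[...,0]<640)
    bed=pr&(abs(P[...,2]-20)<4)&(d['frame'].min(2)>120)
    print('bed',bed.sum(),P[bed].mean(0),cv2.minAreaRect(P[bed][:,:2].astype(np.float32)))
    br=pr&(cv2.inRange(hsv,(100,120,60),(125,255,255))>0)&(abs(P[...,2]-74)<5)
    print('bridge',br.sum(),P[br].mean(0) if br.any() else 0,cv2.minAreaRect(P[br][:,:2].astype(np.float32)) if br.any() else 0)
```

```text
top orange 90 [ 500.72106823 -297.88350012   -2.29977203] [ 549.81333652 -265.77589491   36.09653774] [ 520.68689676 -279.06836648   29.25128819]
handletop 66 [ 522.33136344 -279.35912309   29.89504584] ((525.0756225585938, -278.97900390625), (48.41078567504883, 16.961477279663086), 13.378801345825195)
blade 309 [ 553.11830037 -235.92614003   17.1183482 ] ((525.8702392578125, -231.2519073486328), (106.96241760253906, 215.62449645996094), 54.86982345581055)
bed 841 [578.11967033 -11.20618544  20.0971129 ] ((578.9742431640625, -11.06463623046875), (122.75054931640625, 83.39759826660156), 3.145920753479004)
bridge 0 0 0
side orange 368 [ 498.75484525 -293.70299252   -1.09844402] [ 572.28921902 -240.57467797   34.31991263] [ 517.2948927  -283.93066066   26.51893058]
handletop 206 [ 521.99548058 -281.7671488    29.73776782] ((524.154541015625, -280.1343078613281), (49.70165252685547, 17.064233779907227), 16.246688842773438)
blade 320 [ 594.05528444 -264.66381023    9.88118677] ((591.4186401367188, -259.6725158691406), (99.60049438476562, 26.684959411621094), 14.111034393310547)
bed 909 [576.79878518 -15.44295922  20.72085001] ((579.1307373046875, -13.489978790283203), (125.44277954101562, 83.60897827148438), 3.056382656097412)
bridge 0 0 0
```

View pics/crop0.png

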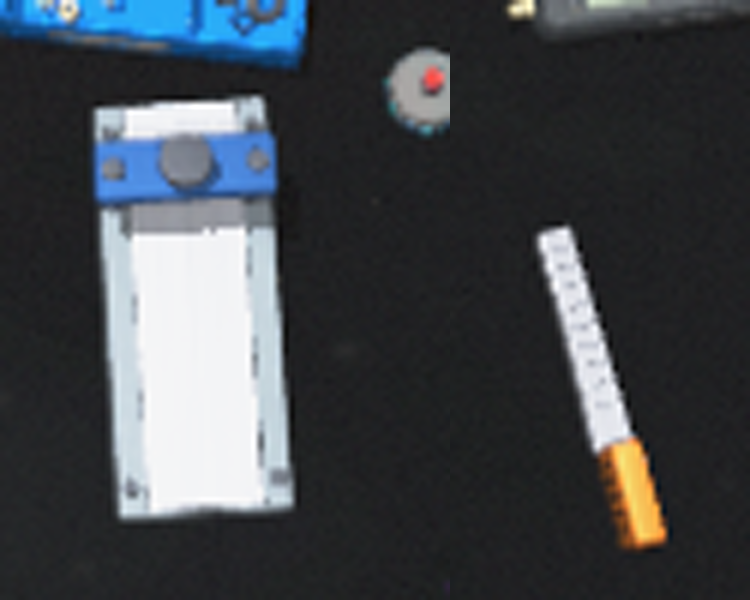

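The crop confirms the steel taper blade with its orange handle. Tip centre is at about (555,230) and handle end at (643,545) in the crop. The press bridge centre is at (186,167), with bed edges from (150,512) to (131,235) and (262,510) to (247,228).

Run:
```python
from h import *
import pickle
D=pickle.load(open('d0.pkl','rb')); d=D['top']
q=lambda x,y,z,o=255:px2w(d,o+(x+.5)/6-.5,150+(y+.5)/6-.5,z)
T=q(555-450,230,3,350);H=q(643-450,545,30,350);print('tip',T,'hend',H,(T-H)[:2],np.degrees(np.arctan2(*(T-H)[1::-1])),np.hypot(*(T-H)[:2]))
c=[q(95,142,74),q(272,133,74),q(276,190,74),q(97,202,74)];print('bridge',np.mean(c,0),[np.linalg.norm(c[i]-c[i-1]) for i in range(4)], np.degrees(np.arctan2(*-(c[1]-c[0])[:2]))) 
for a,b in(((150,512),(131,235)),((262,510),(247,228)),((120,518),(95,108)),((293,508),(265,97))):
    A,B=q(*a,20),q(*b,20);v=B-A;print(A,B,np.degrees(np.arctan2(v[1],v[0])))
# side cloud
for n in D:
    d=D[n];P=cloud(d);hsv=cv2.cvtColor(d['frame'],cv2.COLOR_BGR2HSV)
    br=(cv2.inRange(hsv,(100,120,40),(125,255,255))>0)&(abs(P[...,1]+12)<60)&(P[...,0]>560)&(P[...,0]<690)&(P[...,2]>66)&(P[...,2]<80)
    print(n,br.sum(),P[br].mean(0),cv2.minAreaRect(P[br][:,:2].astype(np.float32)))
```

```text
tip [ 656.63780374 -249.10593602    3.        ] hend [ 499.51724504 -280.29183288   30.        ] [157.1205587   31.18589686] 11.226381502457988 160.18561149375012
bridge [676.04332763  -5.64437105  74.        ] [np.float64(28.54521361185692), np.float64(83.02395903593886), np.float64(27.162977673816844), np.float64(83.79398138016668)] -2.542957389133377
[517.36762163  12.16723245  20.        ] [653.08003759  20.81802677  20.        ] 3.647303097254337
[518.02814354 -41.96685275  20.        ] [656.1640011  -36.06509355  20.        ] 2.4464348220499987
[514.55212511  26.68377855  20.        ] [716.68857176  38.3360783   20.        ] 3.299204890660308
[518.9091767  -56.95113792  20.        ] [721.59473473 -45.58070191  20.        ] 3.210864499080576
top 207 [673.05132772  -5.61285216  74.23843386] ((676.0036010742188, -6.740879058837891), (28.3209285736084, 84.94278717041016), 3.1327707767486572)
side 253 [669.74805218 -14.69290646  73.00494475] ((673.4205932617188, -7.932186126708984), (85.1086196899414, 30.55487823486328), 89.48455810546875)
```

Request:
{"fn": "step_arm", "kwargs": {
  "moves": [
    [[-0.372,-0.306,0.015],[0,0,75],0.085],
    [[-0.372,-0.306,0.015],[0,0,75],0.085],
    [[-0.372,-0.306,0.015],[0,0,75],0.085],
    [[-0.372,-0.306,0.015],[0,0,75],0.085],
    [[-0.372,-0.306,0.015],[0,0,75],0.085],
    [[-0.372,-0.306,0.015],[0,0,75],0.085],
    [[-0.372,-0.306,0.015],[0,0,75],0.085],
    [[-0.372,-0.306,0.015],[0,0,75],0.085],
    [[-0.372,-0.306,0.015],[0,0,75],0.085]
  ]
}}

```text
time_s: 1.23
tool_pos: [420.7, 97.5, 229.6]
eef_rot: [-0.0, 0.722, 0.692, -0.001]
ft_force: [0.4, 0.3, -0.5]
width: 85.1
grip_force: 0.0
```

```bash
cat >> h.py <<'E'
from scipy.spatial.transform import Rotation as Ro
def Rdown(yaw):
    c,s=np.cos(np.radians(yaw)),np.sin(np.radians(yaw)); return np.array([[c,s,0],[s,-c,0],[0,0,-1.]])
def go(pos,yaw):
    s=telemetry.get_state(); q=s['eef_rot']; R=Ro.from_quat([*q[1:],q[0]]).as_matrix()
    print('t',s['time_s'],'tcp',s['tool_pos'].round(2),'yaw',np.degrees(np.arctan2(R[1,0],R[0,0])).round(2),'F',s['ft_force'].round(2),'w',round(s['width'],2),'q',s['joint_positions'].round(2))
    print('shift m',(R.T@(np.array(pos)-s['tool_pos'])/1000).round(5),'turn',np.degrees(Ro.from_matrix(R.T@Rdown(yaw)).as_rotvec()).round(2))
E
python3 -c "
from h import *
go([524,-279,200],13.5)"
```

```text
t 1.225 tcp [420.67  97.53 229.57] yaw 87.62 F [ 0.45  0.29 -0.55] w 85.07 q [ 0.14 -0.21  1.68 -0.    1.67  0.18]
shift m [-0.3719   0.11894  0.0296 ] turn [-5.000e-02  8.000e-02  7.412e+01]
```

Request:
{"fn": "step_arm", "kwargs": {
  "moves": [
    [[-0.372,0.119,0.03],[0,0,74],0.085],
    [[-0.372,0.119,0.03],[0,0,74],0.085],
    [[-0.372,0.119,0.03],[0,0,74],0.085],
    [[-0.372,0.119,0.03],[0,0,74],0.085],
    [[-0.372,0.119,0.03],[0,0,74],0.085],
    [[-0.372,0.119,0.03],[0,0,74],0.085],
    [[-0.372,0.119,0.03],[0,0,74],0.085],
    [[-0.372,0.119,0.03],[0,0,74],0.085],
    [[-0.372,0.119,0.03],[0,0,74],0.085]
  ]
}}

```text
time_s: 2.35
tool_pos: [525.3, -274.8, 200.4]
eef_rot: [-0.0, 0.992, 0.123, 0.0]
ft_force: [0.1, 0.5, 0.1]
width: 84.9
grip_force: 0.0
```

Run:
```python
from h import *
import pickle
go([524,-279,200],13.5)
d=cam('wrist');pickle.dump(d,open('w1.pkl','wb'));cv2.imwrite('pics/w1.png',d['frame']);print('cam',-d['R'].T@d['t'])
P=cloud(d);hsv=cv2.cvtColor(d['frame'],cv2.COLOR_BGR2HSV)
m=(cv2.inRange(hsv,(5,150,90),(20,255,255))>0)&(d['z_map']>0)&(P[...,2]>25)&(P[...,2]<36)
print(m.sum(),P[m].mean(0),cv2.minAreaRect(P[m][:,:2].astype(np.float32)))
```

```text
t 2.35 tcp [ 525.31 -274.83  200.38] yaw 14.15 F [0.08 0.46 0.08] w 84.94 q [-0.54  0.26  1.26  0.    1.62  0.78]
shift m [-0.00229  0.00373  0.00038] turn [-0.03 -0.01  0.65]
cam [ 599.76905598 -256.9762832   329.90490177]
607 [ 528.25622573 -279.46937599   30.21324371] ((525.9227905273438, -280.03509521484375), (49.007347106933594, 16.545011520385742), 13.554093360900879)
```

View pics/w1.png

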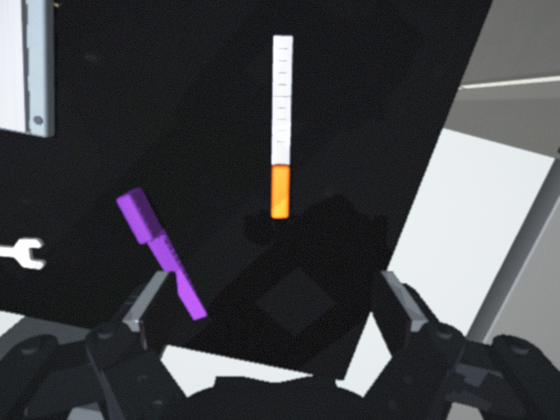

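The wrist view shows the gauge upright in the frame. The tip is at (283,36), the handle/blade joint at (281,165) and the handle's near end at (280,218). The purple look-alike is well clear on the left.

Run:
```python
from h import *
import pickle
d=pickle.load(open('w1.pkl','rb'))
T=px2w(d,283,36,3);J=px2w(d,281.3,165,30);H=px2w(d,280,218,30)
for a,b in((T,H),(T,J),(J,H)): v=a-b;print(a,b,np.hypot(*v[:2]),np.degrees(np.arctan2(v[1],v[0])))
g=cv2.cvtColor(d['frame'],cv2.COLOR_BGR2HSV)
P=cloud(d)
m=(d['z_map']>0)&(P[...,2]>1)&(d['frame'].min(2)>120); m[:, :255]=0;m[:,310:]=0;m[170:]=0
print(cv2.minAreaRect(P[m][:,:2].astype(np.float32)))
r=(cv2.inRange(g,(5,150,90),(20,255,255))>0); r[:150]=0;r[225:]=0;r[:,:260]=0;r[:,300:]=0
v,u=np.nonzero(r);print(u.min(),u.max(),v.min(),v.max(),u.mean(),v.mean())
Q=np.array([px2w(d,a,b,30) for a,b in zip(u,v)]);print(cv2.minAreaRect(Q[:,:2].astype(np.float32)))
go([524.5,-280,70],13.5)
```

```text
[ 656.72638657 -249.64442506    3.        ] [ 501.40556538 -286.56791207   30.        ] 159.64930751797775 13.37236684835446
[ 656.72638657 -249.64442506    3.        ] [ 550.48685517 -275.12761144   30.        ] 109.25305863523688 13.488440392162516
[ 550.48685517 -275.12761144   30.        ] [ 501.40556538 -286.56791207   30.        ] 50.39695909873773 13.120736154635747
((602.4637451171875, -261.9443359375), (113.55757141113281, 18.360506057739258), 13.649913787841797)
270 289 165 218 280.10460251046027 190.1534170153417
((525.7041625976562, -279.8935546875), (50.38985061645508, 17.839248657226562), 14.189905166625977)
t 2.4 tcp [ 525.33 -274.81  200.65] yaw 14.13 F [-0.04 -0.47 -0.66] w 85.08 q [-0.54  0.26  1.26  0.    1.62  0.78]
shift m [-0.00213  0.00484  0.13065] turn [-0.01 -0.02  0.63]
```

Request:
{"fn": "step_arm", "kwargs": {
  "moves": [
    [[-0.0012,0.0054,0.05],[0,0,-0.6],0.06],
    [[-0.0012,0.0054,0.1],[0,0,0.6],0.05],
    [[-0.0012,0.0054,0.14],[0,0,0.6],0.05],
    [[-0.0012,0.0054,0.165],[0,0,0.6],0.05],
    [[-0.0012,0.0054,0.18],[0,0,0.6],0.05],
    [[-0.0012,0.0054,0.18],[0,0,0.6],0.05],
    [[-0.0012,0.0054,0.18],[0,0,0.6],0.05]
  ],
  "newtons": 40
}}

```text
time_s: 3.28
tool_pos: [526.1, -282.0, 21.9]
eef_rot: [0.001, 0.993, 0.116, 0.001]
ft_force: [-1.1, -0.7, -0.3]
width: 49.8
grip_force: 0.0
```

Run:
```python
from h import *
go([525.5,-280.3,20],13.5)
d=cam('wrist');cv2.imwrite('pics/w2.png',d['frame'])
```

```text
t 3.275 tcp [ 526.12 -282.05   21.9 ] yaw 13.33 F [-1.14 -0.72 -0.29] w 49.81 q [-0.55  0.43  1.42  0.    1.29  0.78]
shift m [-0.0002  -0.00185  0.0019 ] turn [ 0.1  -0.11 -0.18]
```

View pics/w2.png

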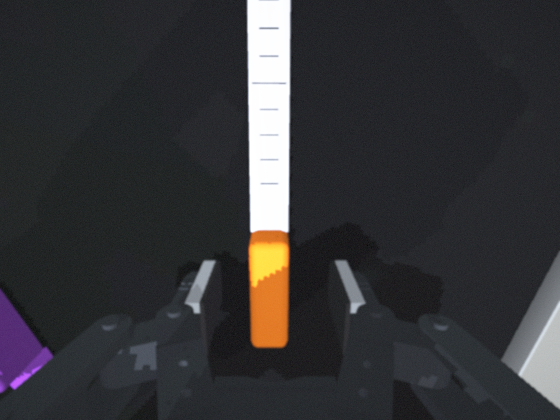

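The handle sits centred between the pads, about 6 px left of their middle (handle at x=269, pads at 208 and 342). I'll shift about 2 mm and close.

Request:
{"fn": "step_arm", "kwargs": {
  "moves": [
    [[0,-0.002,0.001],[0,0,0],0.05],
    [[0,-0.002,0.001],[0,0,0],0.01],
    [[0,-0.002,0.001],[0,0,0],0.01],
    [[0,-0.002,0.001],[0,0,0],0.01],
    [[0,-0.002,0.001],[0,0,0],0.01],
    [[0,-0.002,0.001],[0,0,0],0.01],
    [[0,-0.002,0.001],[0,0,0],0.01]
  ],
  "newtons": 40
}}

```text
time_s: 4.2
tool_pos: [524.9, -280.0, 19.5]
eef_rot: [0.0, 0.993, 0.116, 0.0]
ft_force: [-0.5, 0.7, 2.9]
width: 15.2
grip_force: 39.9
```

Run:
```python
from h import *
go([525.5,-280.3,80],13.5)
```

```text
t 4.2 tcp [ 524.93 -279.99   19.54] yaw 13.28 F [-0.53  0.69  2.95] w 15.19 q [-0.55  0.43  1.42  0.    1.29  0.79]
shift m [ 0.0005   0.00045 -0.06046] turn [ 0.01 -0.02 -0.22]
```

Request:
{"fn": "step_arm", "kwargs": {
  "moves": [
    [[0,0,-0.02],[0,0,0],0.01],
    [[0,0,-0.06],[0,0,0],0.01],
    [[0,0,-0.08],[0,0,0],0.01],
    [[0,0,-0.08],[0,0,0],0.01]
  ]
}}

```text
time_s: 4.7
tool_pos: [525.6, -280.4, 101.3]
eef_rot: [0.001, 0.993, 0.116, 0.002]
ft_force: [-0.1, 0.1, -2.3]
width: 15.1
grip_force: 39.3
```

Run:
```python
from h import *
go([500.7,-16.3,95],3.2)
```

```text
t 4.7 tcp [ 525.6  -280.4   101.28] yaw 13.28 F [-0.1   0.07 -2.25] w 15.14 q [-0.55  0.34  1.37  0.    1.43  0.79]
shift m [ 0.03641 -0.26278  0.0057 ] turn [ 0.14 -0.17 10.08]
```

Request:
{"fn": "step_arm", "kwargs": {
  "moves": [
    [[0.004,-0.025,0.002],[0,0,1],0.01],
    [[0.01,-0.07,0.003],[0,0,3],0.01],
    [[0.016,-0.12,0.004],[0,0,5],0.01],
    [[0.023,-0.17,0.005],[0,0,7],0.01],
    [[0.03,-0.215,0.006],[0,0,9],0.01],
    [[0.035,-0.25,0.006],[0,0,10],0.01],
    [[0.0364,-0.2628,0.006],[0,0,10.1],0.01],
    [[0.0364,-0.2628,0.006],[0,0,10.1],0.01],
    [[0.0364,-0.2628,0.006],[0,0,10.1],0.01]
  ]
}}

```text
time_s: 5.82
tool_pos: [499.8, -16.8, 92.9]
eef_rot: [0.0, 1.0, 0.027, -0.0]
ft_force: [0.3, 0.0, -1.7]
width: 15.3
grip_force: 39.4
```

Run:
```python
from h import *
import pickle
go([500.7,-16.3,44],3.2)
d=cam('wrist');pickle.dump(d,open('w3.pkl','wb'));cv2.imwrite('pics/w3.png',d['frame'])
P=cloud(d);hsv=cv2.cvtColor(d['frame'],cv2.COLOR_BGR2HSV)
br=(cv2.inRange(hsv,(100,120,40),(125,255,255))>0)&(abs(P[...,1]+7)<60)&(P[...,0]>620)&(P[...,0]<720)&(P[...,2]>68)&(P[...,2]<80)
print(br.sum(),P[br].mean(0),cv2.minAreaRect(P[br][:,:2].astype(np.float32)))
```

```text
t 5.825 tcp [499.83 -16.79  92.92] yaw 3.13 F [ 0.26  0.03 -1.66] w 15.35 q [-0.11  0.09  1.67 -0.    1.38  1.41]
shift m [ 0.00093 -0.00045  0.04891] turn [ 0.01  0.03 -0.07]
0 [nan nan nan] ((0.0, 0.0), (0.0, 0.0), 0.0)<stdin>:7: RuntimeWarning: Mean of empty slice.
  ret = um.true_divide(
```

View pics/w3.png

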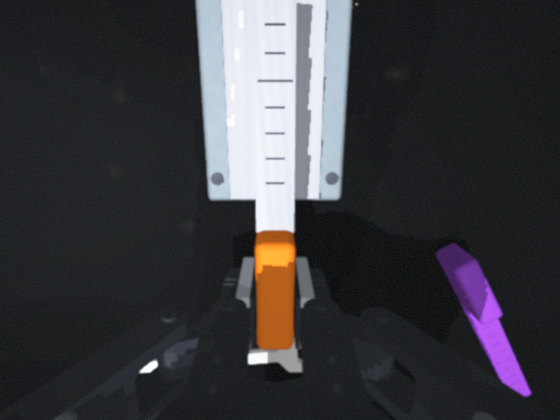

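The wrist view shows the gauge over the bed and square to it. The base's bottom corners are at (210,199) and (341,199), its top edges at (197,0) and (351,0), and the blade ticks are centred at x≈275.

Run:
```python
from h import *
import pickle
d=pickle.load(open('w3.pkl','rb'))
for z in (12,18):
    A=(px2w(d,210,199,z)+px2w(d,341,199,z))/2;B=(px2w(d,197,0,z)+px2w(d,351,0,z))/2
    e=px2w(d,210,199,z)-px2w(d,341,199,z);print(A,B,np.linalg.norm(e),np.degrees(np.arctan2(-e[0],e[1])),np.degrees(np.arctan2((B-A)[1],(B-A)[0])))
for v,z in((24,80),(80,81),(183,85)):print('tick',px2w(d,275.3,v,z), px2w(d,275,290,103))
go([500.7,-16.3,41],3.2)
s=pickle.load(open('d0.pkl','rb'))['side']
```

```text
[517.60183926 -17.14881836  12.        ] [630.78722171  -9.9990296   12.        ] 85.32957922775923 3.166009819277395 3.6145051006870994
[519.28416096 -17.0446085   18.        ] [629.24139862 -10.09873789  18.        ] 82.89590598468882 3.166009819277418 3.6145051006871087
tick [605.35516044 -12.05685443  80.        ] [504.99239852 -17.49930887 103.        ]
tick [585.51673728 -13.16073989  81.        ] [504.99239852 -17.49930887 103.        ]
tick [545.01529353 -15.41213497  85.        ] [504.99239852 -17.49930887 103.        ]
t 5.875 tcp [499.9  -16.89  93.02] yaw 3.11 F [ 0.16 -0.77 -1.42] w 15.27 q [-0.11  0.09  1.67 -0.    1.38  1.41]
shift m [ 0.00085 -0.00055  0.05202] turn [ 0.01  0.02 -0.09]
```

Request:
{"fn": "step_arm", "kwargs": {
  "moves": [
    [[0.001,-0.0008,0.015],[0,0,0],0.01],
    [[0.001,-0.0008,0.035],[0,0,-0.1],0.01],
    [[0.001,-0.0008,0.046],[0,0,-0.1],0.01],
    [[0.001,-0.0008,0.05],[0,0,-0.1],0.01],
    [[0.001,-0.0008,0.051],[0,0,-0.1],0.01],
    [[0.001,-0.0008,0.051],[0,0,-0.1],0.01],
    [[0.001,-0.0008,0.051],[0,0,-0.1],0.01]
  ]
}}

```text
time_s: 6.75
tool_pos: [501.2, -14.9, 42.8]
eef_rot: [0.0, 1.0, 0.029, 0.001]
ft_force: [-0.3, -0.7, -1.5]
width: 15.2
grip_force: 39.4
```

Run:
```python
from h import *
go([501.2,-16,39.6],3.2)
```

```text
t 6.75 tcp [501.15 -14.93  42.82] yaw 3.28 F [-0.31 -0.67 -1.47] w 15.24 q [-0.1   0.16  1.71  0.    1.28  1.41]
shift m [-2.00e-05  1.07e-03  3.22e-03] turn [ 0.   -0.06  0.08]
```

Request:
{"fn": "step_arm", "kwargs": {
  "moves": [
    [[0,0.0005,0.001],[0,0,0],0.01],
    [[0,0.0005,0.002],[0,0,0],0.01],
    [[0,0.0005,0.0025],[0,0,0],0.01],
    [[0,0.0005,0.0025],[0,0,0],0.01]
  ]
}}

```text
time_s: 7.25
tool_pos: [500.8, -15.4, 39.7]
eef_rot: [-0.0, 1.0, 0.029, -0.0]
ft_force: [0.3, 0.1, -1.3]
width: 15.1
grip_force: 39.4
```

Run:
```python
from h import *
go([501.2,-16,39.6],3.2)
```

```text
t 7.25 tcp [500.8  -15.4   39.71] yaw 3.28 F [ 0.32  0.08 -1.27] w 15.14 q [-0.1   0.16  1.71  0.    1.27  1.41]
shift m [0.00037 0.00062 0.00011] turn [-0.01  0.01  0.08]
```

Request:
{"fn": "step_arm", "kwargs": {
  "moves": [
    [[0,0.0003,0.0005],[0,0,0],0.01],
    [[0,0.0003,0.0005],[0,0,0],0.01],
    [[0,0.0003,0.0005],[0,0,0],0.01]
  ]
}}

```text
time_s: 7.62
tool_pos: [501.0, -15.6, 39.5]
eef_rot: [-0.0, 1.0, 0.029, 0.0]
ft_force: [-0.9, 0.6, 1.8]
width: 15.4
grip_force: 39.8
```

Request:
{"fn": "step_arm", "kwargs": {
  "moves": [
    [[0,0,0.0005],[0,0,0],0.01],
    [[0,0,0.0005],[0,0,0],0.01],
    [[0,0,0.0005],[0,0,0],0.01]
  ]
}}

```text
time_s: 8.0
tool_pos: [501.0, -15.6, 39.5]
eef_rot: [-0.0, 1.0, 0.029, 0.0]
ft_force: [-4.0, 1.6, 6.6]
width: 15.5
grip_force: 40.7
```

Request:
{"fn": "step_arm", "kwargs": {
  "moves": [
    [[0,0,-0.0006],[0,0,0],0.01],
    [[0,0,-0.0006],[0,0,0],0.01],
    [[0.004,0,-0.0006],[0,0,0],0.01],
    [[0.01,0,-0.0006],[0,0,0],0.01],
    [[0.017,0,-0.0006],[0,0,0],0.01],
    [[0.024,0,-0.0006],[0,0,0],0.01],
    [[0.031,0,-0.0006],[0,0,0],0.01],
    [[0.037,0,-0.0006],[0,0,0],0.01],
    [[0.04,0,-0.0006],[0,0,0],0.01],
    [[0.04,0,-0.0006],[0,0,0],0.01]
  ]
}}

```text
time_s: 9.25
tool_pos: [541.3, -13.6, 39.6]
eef_rot: [0.0, 1.0, 0.029, 0.0]
ft_force: [-1.7, -0.7, 4.2]
width: 15.2
grip_force: 40.3
```

Run:
```python
from h import *
import pickle
go([540.5,-13.3,39.4],3.2)
d=cam('wrist');pickle.dump(d,open('w4.pkl','wb'));cv2.imwrite('pics/w4.png',d['frame'])
```

```text
t 9.25 tcp [541.3  -13.59  39.6 ] yaw 3.28 F [-1.72 -0.66  4.16] w 15.25 q [-0.09  0.27  1.59 -0.    1.29  1.42]
shift m [-0.00078 -0.00034  0.0002 ] turn [ 0.02 -0.04  0.08]
```

View pics/w4.png

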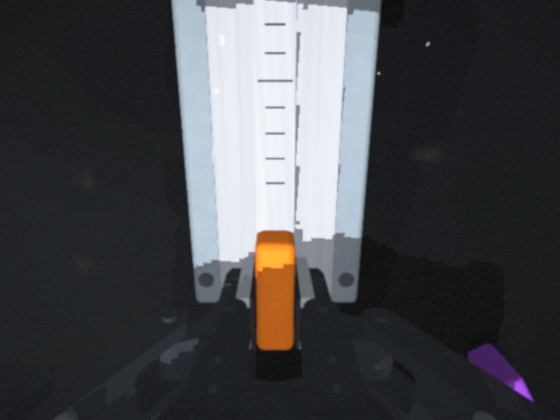

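Request:
{"fn": "step_arm", "kwargs": {
  "moves": [
    [[0.002,0.0003,-0.0003],[0,0,0],0.01],
    [[0.006,0.0003,-0.0003],[0,0,0],0.01],
    [[0.01,0.0003,-0.0003],[0,0,0],0.01],
    [[0.013,0.0003,-0.0003],[0,0,0],0.01],
    [[0.014,0.0003,-0.0003],[0,0,0],0.01],
    [[0.014,0.0003,-0.0003],[0,0,0],0.01]
  ]
}}

```text
time_s: 10.05
tool_pos: [555.0, -12.9, 39.6]
eef_rot: [-0.0, 1.0, 0.029, 0.0]
ft_force: [-0.6, -0.8, 2.3]
width: 15.2
grip_force: 40.0
```

Request:
{"fn": "step_arm", "kwargs": {
  "moves": [
    [[0.001,0,0],[0,0,0],0.01],
    [[0.002,0,0],[0,0,0],0.01],
    [[0.003,0,0],[0,0,0],0.01],
    [[0.004,0,0],[0,0,0],0.01]
  ]
}}

```text
time_s: 10.55
tool_pos: [558.8, -12.7, 39.6]
eef_rot: [-0.0, 1.0, 0.029, -0.0]
ft_force: [-1.6, 0.0, 1.9]
width: 15.4
grip_force: 40.1
```

Request:
{"fn": "step_arm", "kwargs": {
  "moves": [
    [[0.001,0,0],[0,0,0],0.01],
    [[0.002,0,0],[0,0,0],0.01],
    [[0.003,0,0],[0,0,0],0.01],
    [[0.004,0,0],[0,0,0],0.01]
  ]
}}

```text
time_s: 11.05
tool_pos: [562.8, -12.4, 39.6]
eef_rot: [-0.0, 1.0, 0.029, -0.0]
ft_force: [-1.9, 0.3, 1.4]
width: 15.3
grip_force: 39.9
```

Request:
{"fn": "step_arm", "kwargs": {
  "moves": [
    [[0.001,0,0],[0,0,0],0.01],
    [[0.002,0,0],[0,0,0],0.01],
    [[0.003,0,0],[0,0,0],0.01],
    [[0.004,0,0],[0,0,0],0.01]
  ]
}}

```text
time_s: 11.55
tool_pos: [566.8, -12.2, 39.6]
eef_rot: [-0.0, 1.0, 0.029, 0.0]
ft_force: [-1.9, -0.1, 1.0]
width: 15.5
grip_force: 39.7
```

Request:
{"fn": "step_arm", "kwargs": {
  "moves": [
    [[0.001,0,0],[0,0,0],0.01],
    [[0.002,0,0],[0,0,0],0.01],
    [[0.003,0,0],[0,0,0],0.01],
    [[0.004,0,0],[0,0,0],0.01]
  ]
}}

```text
time_s: 12.05
tool_pos: [570.8, -12.0, 39.6]
eef_rot: [-0.0, 1.0, 0.029, -0.0]
ft_force: [-1.0, 0.3, -0.7]
width: 15.2
grip_force: 39.6
```

Request:
{"fn": "step_arm", "kwargs": {
  "moves": [
    [[0.001,0,0.0002],[0,0,0],0.01],
    [[0.002,0,0.0002],[0,0,0],0.01],
    [[0.003,0,0.0002],[0,0,0],0.01],
    [[0.004,0,0.0002],[0,0,0],0.01]
  ]
}}

```text
time_s: 12.55
tool_pos: [574.8, -11.8, 39.6]
eef_rot: [-0.0, 1.0, 0.029, 0.0]
ft_force: [-2.8, 0.4, 1.9]
width: 15.2
grip_force: 39.8
```

Request:
{"fn": "step_arm", "kwargs": {
  "moves": [
    [[0.001,0,0],[0,0,0],0.01],
    [[0.002,0,0],[0,0,0],0.01],
    [[0.003,0,0],[0,0,0],0.01],
    [[0.004,0,0],[0,0,0],0.01]
  ]
}}

```text
time_s: 13.05
tool_pos: [578.8, -11.6, 39.6]
eef_rot: [-0.0, 1.0, 0.029, 0.0]
ft_force: [-3.4, 0.4, 3.7]
width: 15.5
grip_force: 40.0
```

Request:
{"fn": "step_arm", "kwargs": {
  "moves": [
    [[0.001,0,-0.0001],[0,0,0],0.01],
    [[0.002,0,-0.0001],[0,0,0],0.01]
  ]
}}

```text
time_s: 13.3
tool_pos: [580.4, -11.5, 39.6]
eef_rot: [-0.0, 1.0, 0.029, -0.001]
ft_force: [-5.4, -1.3, 6.0]
width: 15.5
grip_force: 40.4
```

Request:
{"fn": "step_arm", "kwargs": {
  "moves": [
    [[0.001,0,0],[0,0,0],0.01],
    [[0.002,0,0],[0,0,0],0.01]
  ]
}}

```text
time_s: 13.55
tool_pos: [581.9, -11.4, 39.6]
eef_rot: [-0.0, 1.0, 0.029, -0.001]
ft_force: [-9.7, -0.7, 6.6]
width: 15.6
grip_force: 40.7
```

Request:
{"fn": "step_arm", "kwargs": {
  "moves": [
    [[0,0,-0.0004],[0,0,0],0.01],
    [[0,0,-0.0004],[0,0,0],0.01]
  ]
}}

```text
time_s: 13.8
tool_pos: [582.0, -11.4, 39.6]
eef_rot: [-0.0, 1.0, 0.029, -0.001]
ft_force: [-7.2, -0.7, 4.0]
width: 15.4
grip_force: 40.2
```

Run:
```python
from h import *
import pickle
for i in range(4): go([582,-11.4,39.5],3.2); d=cam('side')
pickle.dump(d,open('s5.pkl','wb'))
u,v=w2px(d,[640,-10,40]).astype(int);c=d['frame'][v-55:v+55,u-75:u+75];cv2.imwrite('pics/s5.png',cv2.resize(c,None,fx=5,fy=5,interpolation=2));print(u,v)
```

```text
t 13.8 tcp [582.01 -11.38  39.61] yaw 3.28 F [-7.17 -0.69  3.95] w 15.38 q [-0.08  0.37  1.45 -0.    1.32  1.43]
shift m [-1.0e-05  2.0e-05  1.1e-04] turn [-0.01  0.12  0.08]
t 13.85 tcp [582.01 -11.37  39.61] yaw 3.28 F [-7.12  0.25  4.19] w 15.21 q [-0.08  0.37  1.45 -0.    1.32  1.43]
shift m [-2.0e-05  3.0e-05  1.1e-04] turn [-0.01  0.12  0.08]
t 13.9 tcp [582.01 -11.35  39.62] yaw 3.28 F [-7.17  0.03  3.59] w 14.91 q [-0.08  0.37  1.45 -0.    1.32  1.43]
shift m [-1.0e-05  5.0e-05  1.2e-04] turn [-0.01  0.12  0.08]
t 13.95 tcp [582.02 -11.37  39.6 ] yaw 3.28 F [-6.34 -0.46  3.92] w 15.18 q [-0.08  0.37  1.45 -0.    1.32  1.43]
shift m [-2.e-05  3.e-05  1.e-04] turn [-0.01  0.12  0.08]
319 221
```

View pics/s5.png

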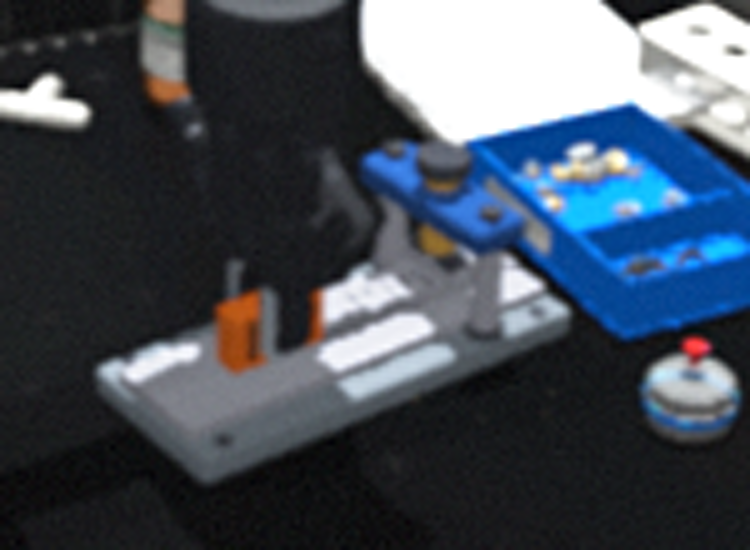

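Request:
{"fn": "step_arm", "kwargs": {
  "moves": [
    [[0,0,-0.0005],[0,0,0],0.01],
    [[0.0005,0,-0.0005],[0,0,0],0.01]
  ]
}}

```text
time_s: 14.25
tool_pos: [582.3, -11.3, 39.6]
eef_rot: [-0.0, 1.0, 0.029, -0.001]
ft_force: [-6.6, -0.8, 0.8]
width: 15.2
grip_force: 39.8
```

Request:
{"fn": "step_arm", "kwargs": {
  "moves": [
    [[0.0005,0,0],[0,0,0],0.01]
  ]
}}

```text
time_s: 14.38
tool_pos: [582.7, -11.3, 39.6]
eef_rot: [-0.0, 1.0, 0.029, -0.002]
ft_force: [-7.7, -0.1, 2.7]
width: 15.4
grip_force: 39.8
```

Request:
{"fn": "step_arm", "kwargs": {
  "moves": [
    [[0.0004,0,-0.0003],[0,0,0],0.01],
    [[0.0008,0,-0.0003],[0,0,0],0.01]
  ]
}}

```text
time_s: 14.62
tool_pos: [583.2, -11.2, 39.6]
eef_rot: [-0.0, 1.0, 0.029, -0.002]
ft_force: [-8.0, -0.0, 0.6]
width: 15.3
grip_force: 39.7
```

Run:
```python
from h import *
for i in range(3): go([582,-11.4,39.5],3.2); d=cam('top')
```

```text
t 14.625 tcp [583.23 -11.21  39.64] yaw 3.28 F [-7.97 -0.    0.58] w 15.26 q [-0.08  0.38  1.45 -0.    1.32  1.43]
shift m [-0.00124  0.00012  0.00015] turn [-0.02  0.22  0.08]
t 14.675 tcp [583.27 -11.21  39.66] yaw 3.28 F [-8.29  0.16 -0.36] w 15.47 q [-0.08  0.38  1.45 -0.    1.32  1.43]
shift m [-0.00127  0.00012  0.00016] turn [-0.02  0.22  0.08]
t 14.725 tcp [583.28 -11.24  39.66] yaw 3.28 F [-7.01 -0.56 -0.15] w 15.16 q [-0.08  0.38  1.45 -0.    1.32  1.43]
shift m [-1.29e-03  9.00e-05  1.70e-04] turn [-0.02  0.21  0.08]
```

Request:
{"fn": "step_arm", "kwargs": {
  "moves": [
    [[-0.0004,0,0.0001],[0,0,0],0.01],
    [[-0.0004,0,0.0001],[0,0,0],0.01]
  ],
  "newtons": 20
}}

```text
time_s: 15.02
tool_pos: [583.3, -11.2, 39.7]
eef_rot: [-0.0, 1.0, 0.029, -0.001]
ft_force: [-6.0, -0.5, -0.6]
width: 15.3
grip_force: 39.6
```

Request:
{"fn": "step_arm", "kwargs": {
  "moves": [
    [[0,0,0],[0,0,0],0.02],
    [[0,0,0],[0,0,0],0.03],
    [[0,0,0],[0,0,0],0.035],
    [[0,0,0],[0,0,0],0.035]
  ]
}}

```text
time_s: 15.52
tool_pos: [584.3, -11.2, 40.8]
eef_rot: [-0.0, 1.0, 0.029, 0.0]
ft_force: [0.6, 1.0, 0.1]
width: 34.9
grip_force: 0.0
```

Run:
```python
from h import *
import pickle
go([583,-11.2,150],3.2)
d=cam('wrist');pickle.dump(d,open('w6.pkl','wb'));cv2.imwrite('pics/w6.png',d['frame'])
```

```text
t 15.525 tcp [584.32 -11.22  40.8 ] yaw 3.28 F [0.61 0.96 0.14] w 34.88 q [-0.08  0.38  1.45  0.    1.32  1.43]
shift m [-1.250e-03 -1.000e-04 -1.092e-01] turn [-0.   -0.03  0.08]
```

View pics/w6.png

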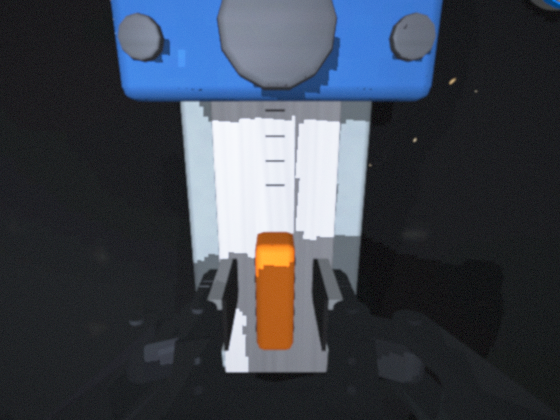

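The wrist view shows the gauge lying flat, released and centred under the bridge (handle x≈275, bridge middle ≈277). I'll retreat straight up and check it.

Request:
{"fn": "step_arm", "kwargs": {
  "moves": [
    [[0,0,0],[0,0,0],0.045],
    [[0,0,-0.01],[0,0,0],0.045],
    [[0,0,-0.03],[0,0,0],0.045],
    [[0,0,-0.06],[0,0,0],0.045],
    [[0,0,-0.1],[0,0,0],0.045],
    [[-0.02,0,-0.14],[0,0,0],0.045],
    [[-0.06,0,-0.16],[0,0,0],0.045],
    [[-0.06,0,-0.16],[0,0,0],0.045],
    [[-0.06,0,-0.16],[0,0,0],0.045]
  ]
}}

```text
time_s: 16.7
tool_pos: [524.6, -14.7, 201.5]
eef_rot: [0.0, 1.0, 0.029, 0.001]
ft_force: [0.4, 0.9, -1.2]
width: 45.1
grip_force: 0.0
```

Run:
```python
from h import *
go([583,-11.2,150],3.2)
d=cam('wrist');cv2.imwrite('pics/w7.png',d['frame'])
P=cloud(d);hsv=cv2.cvtColor(d['frame'],cv2.COLOR_BGR2HSV)
m=(cv2.inRange(hsv,(5,150,60),(20,255,255))>0)&(d['z_map']>0)&(P[...,2]>44)&(P[...,2]<56)
print(m.sum(),P[m].mean(0),P[m][:,2].std(),cv2.minAreaRect(P[m][:,:2].astype(np.float32)))
Q=P[m];print(np.polyfit(Q[:,0],Q[:,2],1))
b=(cv2.inRange(hsv,(100,120,40),(125,255,255))>0)&(P[...,2]>68)&(P[...,2]<80)&(abs(P[...,1])<70)&(P[...,0]<710)
print(b.sum(),cv2.minAreaRect(P[b][:,:2].astype(np.float32)))
```

```text
t 16.7 tcp [524.55 -14.71 201.51] yaw 3.27 F [ 0.36  0.91 -1.21] w 45.08 q [-0.1   0.07  1.47  0.    1.6   1.42]
shift m [ 0.05848 -0.00018  0.0516 ] turn [ 0.01 -0.08  0.07]
322 [585.83872463 -13.36933664  50.40109671] 0.8589461571319681 ((583.7700805664062, -12.207927703857422), (47.61345291137695, 14.63133716583252), 2.8148274421691895)
[-5.65512246e-03  5.37140864e+01]
1574 ((664.7579956054688, -7.519615173339844), (7.631229877471924, 86.13402557373047), 3.047579765319824)
```

View pics/w7.png

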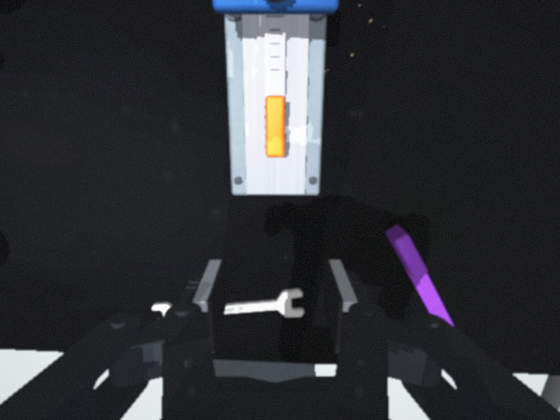

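The gauge lies flat and square in the gap. The handle is at (276,126), its top is at z≈50 mm, and the fingers are clear of it. Handing in.

```bash
python3 -c "
from workcell import job_done; print(job_done())"
```

```text
the job is handed in; nothing more can be done
None
```

The taper gauge is nipped flat and square under the middle of the press foot, its drag measured at about 8 N just before I let go; the gripper is clear, the other items were left alone, and the job is handed in (the hand-in call gave no verdict).

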